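# Fetch the spare drive magnet from behind the air units

## Task

On the sheet-metal service tray, the air regulator, the solenoid valve and the air cylinder stand in front of the spare drive magnet. Stand all three upright together on the black rubber mat, then take the magnet out and set it flat and square in its seat between the two end stops of the blue feeder base, and only after that stand each of the three back on the tray in the very place where it stood at the start. Never let one of the three fall over, and leave the grease pot and the brass elbow on the tray where they are.

Things in the scene. Friction and masses are not known exactly. Their poses are not given: they have to be found in the camera images.
- regulator_mid (a point): air regulator, stands upright, 98 high: grey round bowl (diameter 42, lowest 46), white square head 42 x 42 from 45 to 87 above its underside, black knob (diameter 30) on top. The point is on its vertical axis, 49 above its underside; z up, x and y square to the head's faces. It stands at the start on one of three dark 54 x 54 pads on the tray, 280 g nominal
- valve_mid (a point): solenoid valve, stands upright, an oblong block 44 (along its x) x 30 (along its y), 98 high: aluminium for the lowest 36, black above. The point is its centre, 49 above its underside; z up. It stands at the start on one of the three dark pads, 250 g nominal
- cylinder_mid (a point): short air cylinder, stands upright: round aluminium body of diameter 40, 85 high, with a steel rod of diameter 12 standing 13 above it (98 in all). The point is on its axis, 49 above its underside; z up. It stands at the start on one of the three dark pads, 300 g nominal
- magnet_mid (a point): spare drive magnet, a dark steel block 44 (along its x) x 70 (along its y) x 38 high with a copper winding seen on its top and long sides; lies flat on the tray behind (farther from the robot than) the three units, about 62 behind their row (only about 18 of free space between). The point is its centre, 19 above its underside; z up; 450 g nominal. Grip it across its 44 width
- tray: service tray fixed to the table, 200 (its x, pointing away from the robot) x 250 (its y) with a floor 4 above the table and a lip all round, 14 above the table and 3 thick. Origin: centre, at table height. The three dark pads lie at x = -40 and y = -70, 0, +70 in its frame; which unit stands on which pad changes, each stands on the middle of its pad with its axes along the tray's
- mat: black rubber mat fixed to the table, 270 (its x) x 130 (its y) x 4 thick, empty at the start; lies to the left or to the right of the tray. Origin: centre of its underside, at table height
- seat (a point): seat for the magnet: on top of the blue round feeder base (diameter 170, fixed to the table, left or right of the tray), a flat dark pad 60 (its x) x 88 (its y), 30 above the table, between two upright aluminium end stops that are 88 apart along y (inner faces at y = -44 and +44), 10 higher than the pad, 6 thick and 50 long in x; open on both x sides. The point is the middle of the pad's upper face; x and y as said, z up. The magnet's 70 length goes along y, either way round
- pot_mid (a point): grease pot, white with an orange lid, diameter 28, 34 high, on the tray beside the magnet on the +y side: not to be moved. The point is its centre, 17 above its underside
- elbow_mid (a point): brass elbow fitting, about 18 x 18 x 32 high with a short steel stub, on the tray beside the magnet on the -y side: not to be moved. The point is on its axis, 16 above its underside
There are look-alikes about, which are no part of the job. What is shaped like the part that bears regulator_mid but green is not meant.

How it is judged:
On the way, in this order (a step that is already met when the one before it is completed fails the run):
1. the regulator, the valve and the cylinder all stand upright on the mat, the magnet still lying on the tray where it was (x of regulator_mid in the frame of mat between -0.13 and 0.13 m and y of regulator_mid in the frame of mat between -0.06 and 0.06 m and height (world z) of each of regulator_mid, valve_mid, cylinder_mid below 0.06 m and angle between each of regulator_mid, valve_mid, cylinder_mid's own z axis and vertical below 0.12 rad and linear speed of each of regulator, valve, cylinder below 0.02 m/s and angular speed of each of regulator, valve, cylinder below 0.2 rad/s and x of valve_mid in the frame of mat between -0.13 and 0.13 m and y of valve_mid in the frame of mat between -0.06 and 0.06 m and x of cylinder_mid in the frame of mat between -0.13 and 0.13 m and y of cylinder_mid in the frame of mat between -0.06 and 0.06 m and distance of magnet_mid from where it was at the start of the episode below 0.03 m), for 0.2 s.
2. the magnet lies in its seat while the three units are still on the mat (x of magnet_mid in the frame of seat between -0.01 and 0.01 m and y of magnet_mid in the frame of seat between -0.012 and 0.012 m and z of magnet_mid in the frame of seat below 0.024 m and angle between the y axis of magnet_mid and the y axis of seat, either way round below 0.15 rad and angle between magnet_mid's own z axis and vertical below 0.08 rad and linear speed of each of magnet, regulator, valve, cylinder below 0.02 m/s and angular speed of each of magnet, regulator, valve, cylinder below 0.2 rad/s and x of regulator_mid in the frame of mat between -0.13 and 0.13 m and y of regulator_mid in the frame of mat between -0.06 and 0.06 m and height (world z) of each of regulator_mid, valve_mid, cylinder_mid below 0.06 m and angle between each of regulator_mid, valve_mid, cylinder_mid's own z axis and vertical below 0.12 rad and x of valve_mid in the frame of mat between -0.13 and 0.13 m and y of valve_mid in the frame of mat between -0.06 and 0.06 m and x of cylinder_mid in the frame of mat between -0.13 and 0.13 m and y of cylinder_mid in the frame of mat between -0.06 and 0.06 m), for 0.2 s.
At the end, for the whole second after the job is handed in: Magnet flat in the seat, centre within 10 mm across and 12 mm along, yaw within 0.15 rad; regulator, valve and cylinder each upright (0.12 rad) within 15 mm of where they stood at the start; all released and at rest (x of magnet_mid in the frame of seat between -0.01 and 0.01 m and y of magnet_mid in the frame of seat between -0.012 and 0.012 m and z of magnet_mid in the frame of seat below 0.024 m and angle between the y axis of magnet_mid and the y axis of seat, either way round below 0.15 rad and angle between magnet_mid's own z axis and vertical below 0.08 rad and linear speed of each of magnet, regulator, valve, cylinder below 0.02 m/s and angular speed of each of magnet, regulator, valve, cylinder below 0.2 rad/s and distance of each of regulator_mid, valve_mid, cylinder_mid from where it was at the start of the episode below 0.015 m and angle between each of regulator_mid, valve_mid, cylinder_mid's own z axis and vertical below 0.12 rad); the robot touches nothing.
It fails at once if one of the three units falls over (angle between any of regulator_mid, valve_mid, cylinder_mid's own z axis and vertical above 0.7 rad).
It fails at once if the grease pot or the brass elbow is moved by more than 20 mm (distance of any of pot_mid, elbow_mid from where it was at the start of the episode above 0.02 m).
It also fails if it takes over 134 s, if anything falls off the work surface, if the arm or the gripper's body presses on something with over 40 N, if the wrist force passes 120 N, or if a joint passes its speed limit or range.

## Robot

A 6-joint arm with a two-finger parallel gripper is mounted at the origin on the work surface. World frame = base frame: x ahead of the robot, y to its left, z up, the work surface at z = 0. Lengths are in m, angles in rad, forces in N, time in s.
With the tool pointing down it reaches from about 0.3 to 0.875 m from the base axis. Payload 6.4 kg.
Tool frame: the origin (TCP) lies between the finger pads; the fingertips stand ctrl.tip_extent ahead of it and the grasp point (between the pads) is the TCP (ctrl.tip_extent is the distance from the TCP to the fingertips, in m); z points along the fingers, y is the line along which they close (so a half turn about z gives the same grasp; the last joint's range is limited). The gripper opens to 85 mm and grips with 20 to 120 N. Pads are 22 mm wide; open, the fingers measure 114 mm over their backs; the gripper's body (76 mm by 85 mm) begins 54 mm behind the grasp point. The pads swing forward as they close: fully open they stand 13 mm farther back than shut.
Start: joints at [-1.422, 0.181, 1.607, -0, 1.354, -0.206], TCP at [0.2, -0.539, 0.25] pointing down, gripper open.
Joint ranges: [-2.99, 2.99], [-0.89, 2.07], [0.3, 2.58], [-1.14, 4.28], [0, 2.63], [-3.12, 3.12]. Speed limits (rad/s): [2.57, 2.57, 3.01, 3.14, 3.14, 3.14].

## Interface

Orientations are given as a unit quaternion [w, x, y, z].
In Python, from bench import ctrl gives the robot as it stands.
- The arm moves only by the tool send_rows, never from a script. Its arguments are lists of equal length, an entry for each row: "dr": the turn, a rotation vector about the tool's x, y, z in units of 6 degrees (1.0 is 6 degrees), a list of three; "xyz": the shift along the tool's x, y, z in cm, a list of three; "jaw": the opening in per cent of the stroke, from 0 (shut) to 100 (fully open). In form: {"dr": [[wx, wy, wz], ...], "xyz": [[dx, dy, dz], ...], "jaw": [jaw, ...]}. A call has exactly 8 rows; each row is the pose to reach, as a shift and turn from the pose commanded when the call began, along the tool's axes at that moment; what a row does not reach only later rows make up. A row lasts 1/8 s, in which the tool goes at most 62.5 mm and 10.7 degrees, less where a joint would pass 70% of its speed; a pose out of reach is approached as far as the arm can. A call with a gripper value outside its range is refused whole. The fingers move at their own pace and stop on an object; the grip force is fixed at half the most. Time passes only in rows, so rows that repeat a pose let the fingers close, or fill a call up. It gives the time, the measured TCP pose, the force, the opening and the grip force at its end, in the units of the state.
- ctrl.get_obs(): the state, without advancing time (a new reading comes with each control period).
- ctrl.camera(name): name is "side" or "top"; returns the picture (384x512x3 uint8, red, green, blue); there is no depth.
- ctrl.calibration(name): a dict with "camera_matrix" (3x3 intrinsics, pixels), "D" ([k1, k2, p1, p2, k3] as OpenCV has them; the pictures are not rectified), "world_from_camera" (4x4, takes a point from camera to world coordinates). Camera axes: x right, y up, looking along -z (the intrinsics and any distortion apply to the point x, -y, -z); pixel columns grow to the right and rows downward; lengths in m; the calibration is good to about 2 mm. A picture is of the moment at which its call begins. calibration takes no time and is no camera call.
- ctrl.hand_in(): hands the job in; it is judged then, once.
The state is a dict: "time_s": time; "q": joint angles; "dq": joint speeds; "joint_efforts": joint torques, N m; "eef_pos": TCP position; "eef_rot": TCP orientation; "wrist_force": force on the tool from outside, world axes, zero at the start; "torque": the same for the moment, N m; "opening": opening from 0.0 (shut) to 1.0 (fully open); "grasp_force": force on a finger pad.
Only numpy, scipy, OpenCV 4.12 (cv2) and the standard library are available. Lean on these libraries where they do the work, as an engineer would, in place of code of your own. Each camera call takes 0.05 s, during which the arm holds its last target. There are 200 camera calls.

## Working session

There is one attempt and no reset: what is moved stays moved. The work goes in short steps, Python scripts to look and compute and a tool call to move; the robot and the scene stay as the last step left them, time stands still between calls to the robot, and variables do not carry over. Pictures are saved under pics/ and viewed, at most 14 in all, crops included, and the job is handed in when it is done.

Besides the shell and the picture viewer there is one more tool, called after "Call:" by a JSON object that holds its "op" and its "data", one argument or row to a line. send_rows: Moves the arm, as the interface text tells. Its arguments: {"type":"object","properties":{"dr":{"type":"array","items":{"type":"array","items":{"type":"number"}}},"xyz":{"type":"array","items":{"type":"array","items":{"type":"number"}}},"jaw":{"type":"array","items":{"type":"number"}}},"required":["dr","xyz","jaw"]}

```bash
mkdir -p pics; ls; python3 - <<'E'
from bench import ctrl
import cv2
for n in("top","side"):
    cv2.imwrite(f"pics/{n}0.png",ctrl.camera(n)[:,:,::-1])
    c=ctrl.calibration(n);print(n,c)
print(ctrl.get_obs(),ctrl.tip_extent)
E
```

```text
pics
top {'camera_matrix': array([[376.72812689,   0.        , 252.70527842],
       [  0.        , 376.72812689, 195.14133167],
       [  0.        ,   0.        ,   1.        ]]), 'D': array([-0.11196672,  0.        ,  0.        ,  0.        ,  0.        ]), 'world_from_camera': array([[-0.02556649,  0.99786475, -0.0601023 ,  0.46892304],
       [-0.99947015, -0.02430358,  0.0216507 ,  0.00710167],
       [ 0.02014377,  0.06062399,  0.99795739,  1.07731968],
       [ 0.        ,  0.        ,  0.        ,  1.        ]])}
side {'camera_matrix': array([[440.01488187,   0.        , 255.71786476],
       [  0.        , 440.01488187, 194.29349864],
       [  0.        ,   0.        ,   1.        ]]), 'D': array([-0.12657564,  0.        ,  0.        ,  0.        ,  0.        ]), 'world_from_camera': array([[-0.92164022,  0.29414112, -0.25310138,  0.29171268],
       [-0.38797884, -0.71057838,  0.58698449,  0.55701762],
       [-0.0071921 ,  0.63918649,  0.76901814,  0.7660214 ],
       [ 0.        ,  0.        ,  0.        ,  1.        ]])}
{'time_s': 0.1, 'q': array([-1.42230136e+00,  1.81489682e-01,  1.60791988e+00, -5.04840978e-07,
        1.35380181e+00, -2.06307227e-01]), 'dq': array([ 0.00112557, -0.00181367, -0.00013332, -0.00046036, -0.00096419,
        0.00120032]), 'joint_efforts': array([-6.13023094e-04, -4.45882881e+01, -3.52238095e+01, -3.01652117e-04,
        4.24216065e-03,  4.10635562e-05]), 'eef_pos': array([ 0.19969845, -0.53870214,  0.24945559]), 'eef_rot': array([-8.09029431e-04,  9.84305318e-01,  1.76472053e-01,  2.31458653e-05]), 'wrist_force': array([ 0.9948397 ,  0.48973342, -0.4513717 ]), 'torque': array([-0.01757863, -0.0698504 , -0.02700823]), 'grasp_force': 0.0, 'opening': 0.9987535595811199} 0.019
```

View pics/top0.png

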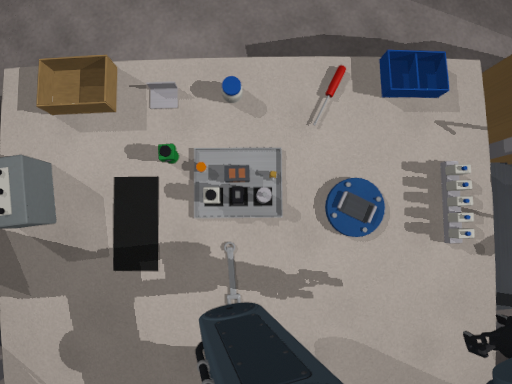

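View pics/side0.png

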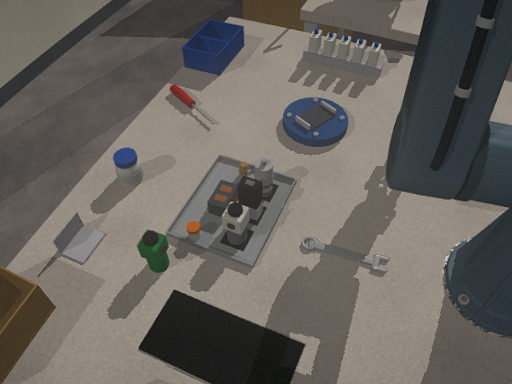

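The top view shows the mat at about (136,223), the tray at about (236,183) with regulator (213,196), valve (238,196), cylinder (264,196), the magnet at (237,173), and the feeder at (355,207). The green look-alike is at (168,153). The side view agrees.

```bash
cat > h.py <<'E'
import numpy as np,cv2
from bench import ctrl
from scipy.spatial.transform import Rotation as R
def ray(n,uv):
    c=ctrl.calibration(n);T=c["world_from_camera"]
    p=cv2.undistortPoints(np.array(uv,float).reshape(-1,1,2),c["camera_matrix"],c["D"])[:,0]
    d=np.c_[p[:,0],-p[:,1],-np.ones(len(p))]@T[:3,:3].T
    return T[:3,3],d
def plane(n,uv,z):
    o,d=ray(n,uv); return o+d*((z-o[2])/d[:,2:])
def pix(n,P):
    c=ctrl.calibration(n);T=np.linalg.inv(c["world_from_camera"])
    p=np.array(P,float).reshape(-1,3)@T[:3,:3].T+T[:3,3]
    return cv2.projectPoints(p*[1,-1,-1],np.zeros(3),np.zeros(3),c["camera_matrix"],c["D"])[0][:,0]
def big(n,box,f,fn):
    im=ctrl.camera(n)[:,:,::-1];x,y,w,h=box
    cv2.imwrite(fn,cv2.resize(im[y:y+h,x:x+w],None,fx=f,fy=f,interpolation=cv2.INTER_CUBIC))
E
python3 - <<'E'
from h import *
im=ctrl.camera("top")[:,:,::-1]
a=cv2.resize(im[140:230,185:290],None,fx=7,fy=7,interpolation=cv2.INTER_CUBIC)
cv2.imwrite("pics/tray.png",a[:600])
a=cv2.resize(im[170:245,315:395],None,fx=7,fy=7,interpolation=cv2.INTER_CUBIC)
cv2.imwrite("pics/feed.png",a)
g=cv2.cvtColor(im,cv2.COLOR_BGR2HSV)
# mat
m=((g[...,2]<25)).astype(np.uint8);m[:,:105]=0;m[:,170:]=0;m[:170]=0;m[285:]=0
c=max(cv2.findContours(m,0,2)[0],key=cv2.contourArea);b=cv2.boxPoints(cv2.minAreaRect(c))
print("mat",cv2.minAreaRect(c),plane("top",b,.004).round(4))
# feeder disk
m=cv2.inRange(g,(100,120,40),(125,255,255));m[:,:310]=0;m[:,400:]=0;m[:160]=0;m[250:]=0
c=max(cv2.findContours(m,0,2)[0],key=cv2.contourArea);print("feeder",cv2.fitEllipse(c),plane("top",[cv2.fitEllipse(c)[0]],.03))
E
```

```text
mat ((135.5, 256.5), (25.0, 43.0), 90.0) [[0.4032 0.3843 0.004 ]
 [0.401  0.2596 0.004 ]
 [0.3301 0.261  0.004 ]
 [0.3318 0.3856 0.004 ]]
feeder ((354.6766662597656, 206.96742248535156), (57.63604736328125, 58.083553314208984), 138.00462341308594) [[ 0.49160074 -0.30225775  0.03      ]]
```

View pics/tray.png

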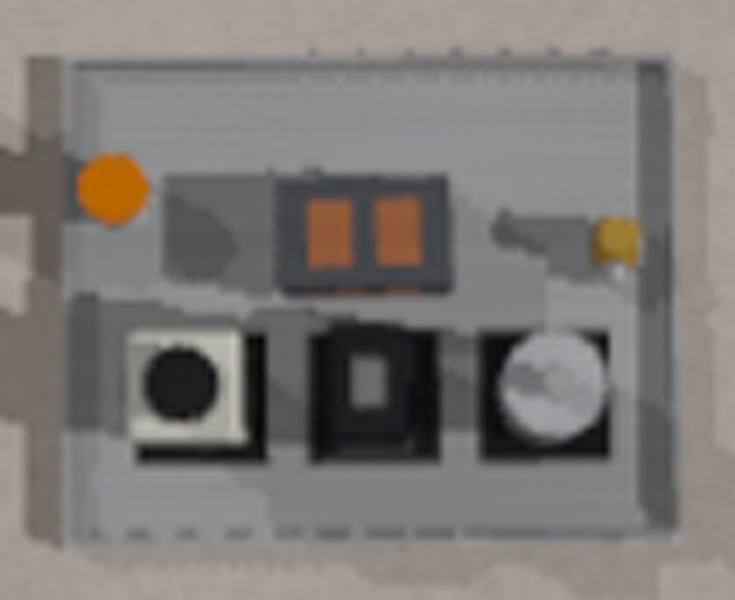

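View pics/feed.png

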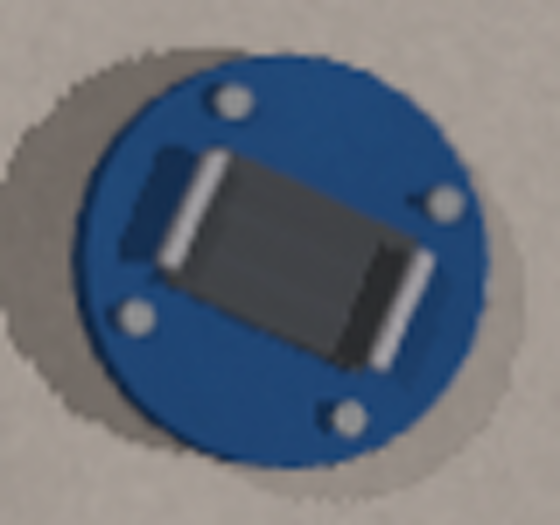

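The tray crop shows pads with left/right edges at (135,267), (311,440), (480,610) and bottom edge at 460. The magnet top spans (277..450, 177..290), the pot is at (112,187) and the elbow at (617,240). The feed crop shows the stop tops centred at (195,209) and (402,309).

```bash
python3 - <<'E'
from h import *
np.set_printoptions(suppress=True,precision=4)
f=lambda p,ox,oy:(np.array(p,float)+.5)/7-.5+[ox,oy]
t=lambda p,z:plane("top",f(p,185,140),z)
print("lip",t([(62,58),(672,58),(62,545),(677,545)],.014),"mean",t([(62,58),(672,58),(62,545),(677,545)],.014).mean(0))
print("padbottom cyl/valve/reg",t([(480,460),(610,460),(311,460),(440,460),(267,460)],.0045))
print("padtop",t([(608,332)],.0045))
print("reghead",t([(127,333),(240,333),(247,445),(130,445)],.091),"knob",t([(181,384)],.102),"cyl",t([(553,385)],.089),"valve",t([(368,382)],.102))
print("mag",t([(277,177),(450,177),(452,290),(280,290)],.042),t([(277,177),(450,177),(452,290),(280,290)],.042).mean(0))
print("pot",t([(112,187)],.038),"elbow",t([(617,240)],.036))
s=plane("top",f([(195,209),(402,309)],315,170),.04);print("seat",s,s.mean(0),np.degrees(np.arctan2(*(s[0]-s[1])[[1,0]])),np.linalg.norm(s[0]-s[1]))
s=plane("top",f([(230,152),(182,270),(413,248),(370,367)],315,170),.04);print(s)
# mat with overall edges from top: col 113-159, rows 177-271
im=ctrl.camera("top").max(2).astype(int)
print(im[225,105:170],im[170:185,135],im[262:280,135]);print(im[190,108:118],im[260,108:118])
# side triangulation of regulator knob etc
print(pix("side",[[.5,.06,.1],[.5,0,.1],[.5,-.07,.1]]))
E
```

```text
lip [[ 0.6722  0.1497  0.014 ]
 [ 0.6665 -0.0992  0.014 ]
 [ 0.4741  0.1527  0.014 ]
 [ 0.4679 -0.0951  0.014 ]] mean [0.5702 0.027  0.014 ]
padbottom cyl/valve/reg [[ 0.5046 -0.0167  0.0045]
 [ 0.5032 -0.0697  0.0045]
 [ 0.5063  0.052   0.0045]
 [ 0.505  -0.0004  0.0045]
 [ 0.5067  0.0699  0.0045]]
padtop [[ 0.5556 -0.0703  0.0045]]
reghead [[0.5525 0.1164 0.091 ]
 [0.5515 0.074  0.091 ]
 [0.5094 0.0722 0.091 ]
 [0.5105 0.116  0.091 ]] knob [[0.5322 0.0955 0.102 ]] cyl [[ 0.5293 -0.043   0.089 ]] valve [[0.5312 0.0262 0.102 ]]
mag [[ 0.6171  0.0615  0.042 ]
 [ 0.6155 -0.0069  0.042 ]
 [ 0.5706 -0.0065  0.042 ]
 [ 0.5722  0.0612  0.042 ]] [0.5939 0.0273 0.042 ]
pot [[0.6153 0.1273 0.038 ]] elbow [[ 0.5896 -0.0727  0.036 ]]
seat [[ 0.5133 -0.2653  0.04  ]
 [ 0.4711 -0.3483  0.04  ]] [ 0.4922 -0.3068  0.04  ] 63.052890810787126 0.09309188481638185
[[ 0.5357 -0.2804  0.04  ]
 [ 0.4892 -0.2591  0.04  ]
 [ 0.4954 -0.3538  0.04  ]
 [ 0.4484 -0.3342  0.04  ]]
[151 167 167 168 167 166 166 151  92  28  26  27  26  26  26  28  25  27
  26  27  27  27  26  27  27  27  26  26  28  26  26  27  28  26  27  28
  27  26  28  27  29  28  29  28  28  25  26  26  26  28  27  27  31 115
 167 163 161 162 163 163 163 164 163 162 165] [163 170 168 166 166 161 126  29  28  27  27  27  27  27  27] [ 18  18  18  18  18  17  18  16  45  97 114 115 115 117 115 113 114 114]
[159 158 160 163 162 128  49  27  26  26] [118 117 117 117 117  44  16  19  17  16]
[[258.6232 200.0853]
 [269.9894 178.8267]
 [282.1364 156.0981]]
```

```bash
cat >> h.py <<'E'
def go(*wps):
    """wps: (x,y,z,yaw_deg of tool y). Prints rows relative to current measured pose"""
    o=ctrl.get_obs();q=o["eef_rot"];Rc=R.from_quat(q[[1,2,3,0]]);p=o["eef_pos"]
    print("t",round(o["time_s"],2),"pos",p.round(4),"yaw",np.degrees(np.arctan2(*Rc.as_matrix()[[1,0],1])).round(2),"open",round(o["opening"],3),"gf",round(float(o["grasp_force"]),1),"F",o["wrist_force"].round(1))
    for x,y,z,a in wps:
        a=np.radians(a);M=np.array([[-np.sin(a),np.cos(a),0],[np.cos(a),np.sin(a),0],[0,0,-1]]).T
        M[:,0]=np.cross(M[:,1],M[:,2])
        print("xyz",((Rc.inv().apply(np.array([x,y,z])-p))*100).round(2),"dr",(np.degrees((Rc.inv()*R.from_matrix(M)).as_rotvec())/6).round(2))
E
python3 - <<'E'
from h import *
print(plane("top",[(113.3,190),(113.3,260),(158.6,190),(158.6,260),(135,176.8),(135,270.5)],.004).round(4))
go((.5293,-.043,.19,-1.3),(.5293,-.043,.074,-1.3))
E
```

```text
[[0.5582 0.3851 0.004 ]
 [0.3576 0.3871 0.004 ]
 [0.5549 0.2529 0.004 ]
 [0.3555 0.2558 0.004 ]
 [0.5947 0.3212 0.004 ]
 [0.3268 0.3245 0.004 ]]
t 0.2 pos [ 0.1997 -0.5389  0.2497] yaw -69.67 open 1.001 gf 0.0 F [ 0.2 -0.6  0.1]
xyz [ 48.13 -35.04   6.02] dr [-1.00e-02 -1.00e-02 -1.14e+01]
xyz [ 48.13 -35.03  17.62] dr [-1.00e-02 -1.00e-02 -1.14e+01]
```

Call:
{"op": "send_rows", "data": {
  "dr": [
    [0,0,-1.5],
    [0,0,-3],
    [0,0,-4.5],
    [0,0,-6],
    [0,0,-7.5],
    [0,0,-9],
    [0,0,-10.5],
    [0,0,-11.4]
  ],
  "xyz": [
    [5,-3.6,0.6],
    [10,-7.3,1.2],
    [15,-10.9,2],
    [20,-14.6,3],
    [25,-18.2,4],
    [30,-21.8,5],
    [35,-25.5,6],
    [40,-29.1,6]
  ],
  "jaw": [100,100,100,100,100,100,100,100]
}}

```text
time_s: 1.2
eef_pos: [0.4741, -0.1253, 0.1896]
eef_rot: [-0.001, 0.714, 0.701, -0.0]
wrist_force: [0.8, -1.3, 0.3]
opening: 1.0
grasp_force: 0.0
```

```bash
python3 -c "
from h import *
go((.5293,-.043,.19,-1.3),(.5293,-.043,.074,-1.3))"
```

```text
t 1.2 pos [ 0.4741 -0.1253  0.1896] yaw -1.06 open 1.0 gf 0.0 F [ 0.8 -1.3  0.3]
xyz [ 8.33  5.37 -0.05] dr [-0.01 -0.    0.04]
xyz [ 8.32  5.38 11.55] dr [-0.01 -0.    0.04]
```

Call:
{"op": "send_rows", "data": {
  "dr": [
    [0,0,0],
    [0,0,0],
    [0,0,0],
    [0,0,0],
    [0,0,0],
    [0,0,0],
    [0,0,0],
    [0,0,0]
  ],
  "xyz": [
    [4.2,2.7,0],
    [8.3,5.4,0],
    [8.3,5.4,2],
    [8.3,5.4,6],
    [8.3,5.4,9.5],
    [8.3,5.4,11.5],
    [8.3,5.4,11.5],
    [8.3,5.4,11.5]
  ],
  "jaw": [100,100,100,100,100,100,100,100]
}}

```text
time_s: 2.2
eef_pos: [0.5302, -0.0458, 0.0761]
eef_rot: [0.001, 0.715, 0.699, 0.0]
wrist_force: [-0.3, -0.8, 0.7]
opening: 0.998
grasp_force: 0.0
```

```bash
python3 -c "
from h import *
go((.5293,-.043,.074,-1.3))
big('side',(160,130,160,120),5,'pics/s1.png')"
```

```text
t 2.2 pos [ 0.5302 -0.0458  0.0761] yaw -1.27 open 0.998 gf 0.0 F [-0.3 -0.8  0.7]
xyz [ 0.28 -0.1   0.21] dr [0.01 0.   0.  ]
```

View pics/s1.png

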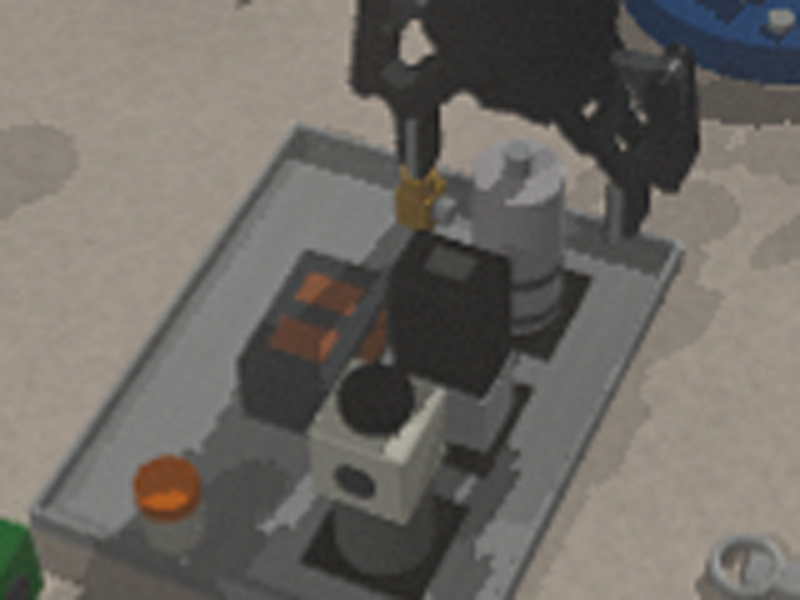

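The fingers straddle the cylinder at (515,200), and the tips clear the elbow at (420,200). Next I correct by 3 mm, close, and lift.

Call:
{"op": "send_rows", "data": {
  "dr": [
    [0,0,0],
    [0,0,0],
    [0,0,0],
    [0,0,0],
    [0,0,0],
    [0,0,0],
    [0,0,0],
    [0,0,0]
  ],
  "xyz": [
    [0.3,-0.1,0.2],
    [0.3,-0.1,0.2],
    [0.3,-0.1,0.2],
    [0.3,-0.1,0.2],
    [0.3,-0.1,0.2],
    [0.3,-0.1,0.2],
    [0.3,-0.1,0.2],
    [0.3,-0.1,0.2]
  ],
  "jaw": [100,100,0,0,0,0,0,0]
}}

```text
time_s: 3.25
eef_pos: [0.529, -0.0427, 0.0736]
eef_rot: [0.0, 0.715, 0.699, 0.0]
wrist_force: [0.0, 0.1, 3.8]
opening: 0.454
grasp_force: 59.9
```

```bash
python3 -c "
from h import *
go((.535,.04,.195,-1.3),(.54,.34,.195,-1.3),(.54,.34,.076,-1.3))"
```

```text
t 3.25 pos [ 0.529  -0.0427  0.0736] yaw -1.27 open 0.454 gf 59.9 F [0.  0.1 3.8]
xyz [  8.28   0.42 -12.14] dr [0.01 0.   0.  ]
xyz [ 38.28   0.26 -12.14] dr [0.01 0.   0.  ]
xyz [38.28  0.25 -0.24] dr [0.01 0.   0.  ]
```

Call:
{"op": "send_rows", "data": {
  "dr": [
    [0,0,0],
    [0,0,0],
    [0,0,0],
    [0,0,0],
    [0,0,0],
    [0,0,0],
    [0,0,0],
    [0,0,0]
  ],
  "xyz": [
    [0,0,-4],
    [0,0,-9],
    [2,0,-12.5],
    [8,0.3,-12.5],
    [14,0.3,-12.5],
    [20,0.3,-12.5],
    [26,0.3,-12.5],
    [32,0.3,-12.5]
  ],
  "jaw": [0,0,0,0,0,0,0,0]
}}

```text
time_s: 4.25
eef_pos: [0.5376, 0.2789, 0.1968]
eef_rot: [-0.001, 0.715, 0.699, -0.001]
wrist_force: [1.6, -0.3, -2.9]
opening: 0.457
grasp_force: 61.8
```

```bash
python3 -c "
from h import *
go((.54,.34,.195,-1.3),(.54,.34,.075,-1.3))"
```

```text
t 4.25 pos [0.5376 0.2789 0.1968] yaw -1.27 open 0.457 gf 61.8 F [ 1.6 -0.3 -2.9]
xyz [6.11 0.11 0.18] dr [-0.02  0.01  0.  ]
xyz [ 6.12  0.13 12.18] dr [-0.02  0.01  0.  ]
```

Call:
{"op": "send_rows", "data": {
  "dr": [
    [0,0,0],
    [0,0,0],
    [0,0,0],
    [0,0,0],
    [0,0,0],
    [0,0,0],
    [0,0,0],
    [0,0,0]
  ],
  "xyz": [
    [4,0.1,0],
    [6.1,0.1,3],
    [6.1,0.1,8],
    [6.1,0.1,11],
    [6.1,0.1,12.2],
    [6.1,0.1,12.2],
    [6.1,0.1,12.2],
    [6.1,0.1,12.2]
  ],
  "jaw": [0,0,0,0,0,0,0,0]
}}

```text
time_s: 5.25
eef_pos: [0.5416, 0.3384, 0.0771]
eef_rot: [0.0, 0.715, 0.699, 0.001]
wrist_force: [-0.2, -0.8, -3.2]
opening: 0.454
grasp_force: 61.2
```

```bash
python3 -c "
from h import *
go((.54,.34,.0745,-1.3),(.54,.34,.195,-1.3))"
```

```text
t 5.25 pos [0.5416 0.3384 0.0771] yaw -1.28 open 0.454 gf 61.2 F [-0.2 -0.8 -3.2]
xyz [ 0.16 -0.17  0.26] dr [ 0.01 -0.01  0.  ]
xyz [  0.16  -0.15 -11.79] dr [ 0.01 -0.01  0.  ]
```

Call:
{"op": "send_rows", "data": {
  "dr": [
    [0,0,0],
    [0,0,0],
    [0,0,0],
    [0,0,0],
    [0,0,0],
    [0,0,0],
    [0,0,0],
    [0,0,0]
  ],
  "xyz": [
    [0,0,0.3],
    [0,0,0.3],
    [0,0,0.3],
    [0,0,0.3],
    [0,0,0.3],
    [0,0,0.3],
    [0,0,-4],
    [0,0,-10]
  ],
  "jaw": [0,0,100,100,100,100,100,100]
}}

```text
time_s: 6.25
eef_pos: [0.5397, 0.3376, 0.1752]
eef_rot: [-0.001, 0.715, 0.699, -0.002]
wrist_force: [-0.1, 1.2, -0.3]
opening: 1.004
grasp_force: 0.0
```

```bash
python3 -c "
from h import *
go((.5312,.0262,.195,-1.3),(.5312,.0262,.074,-1.3))"
```

```text
t 6.25 pos [0.5397 0.3376 0.1752] yaw -1.28 open 1.004 gf 0.0 F [-0.1  1.2 -0.3]
xyz [-31.15  -0.16  -1.92] dr [-0.04  0.02  0.  ]
xyz [-31.13  -0.11  10.18] dr [-0.04  0.02  0.  ]
```

Call:
{"op": "send_rows", "data": {
  "dr": [
    [0,0,0],
    [0,0,0],
    [0,0,0],
    [0,0,0],
    [0,0,0],
    [0,0,0],
    [0,0,0],
    [0,0,0]
  ],
  "xyz": [
    [-5,0,-2],
    [-11,0,-2],
    [-17,0,-2],
    [-23,-0.1,-2],
    [-28,-0.1,-2],
    [-31.1,-0.1,-2],
    [-31.1,-0.1,-1],
    [-31.1,-0.1,1]
  ],
  "jaw": [100,100,100,100,100,100,100,100]
}}

```text
time_s: 7.25
eef_pos: [0.5338, 0.0275, 0.1665]
eef_rot: [0.001, 0.715, 0.699, 0.001]
wrist_force: [-0.6, -0.7, -0.4]
opening: 0.998
grasp_force: 0.0
```

```bash
python3 -c "
from h import *
go((.5312,.0262,.075,-1.3))"
```

```text
t 7.25 pos [0.5338 0.0275 0.1665] yaw -1.32 open 0.998 gf 0.0 F [-0.6 -0.7 -0.4]
xyz [-0.14 -0.28  9.15] dr [ 0.02 -0.   -0.  ]
```

Call:
{"op": "send_rows", "data": {
  "dr": [
    [0,0,0],
    [0,0,0],
    [0,0,0],
    [0,0,0],
    [0,0,0],
    [0,0,0],
    [0,0,0],
    [0,0,0]
  ],
  "xyz": [
    [-0.1,-0.2,4],
    [-0.1,-0.2,7.5],
    [-0.1,-0.2,9],
    [-0.1,-0.2,9],
    [-0.1,-0.2,9],
    [-0.1,-0.2,9],
    [-0.1,-0.2,9],
    [-0.1,-0.2,9]
  ],
  "jaw": [100,100,100,100,0,0,0,0]
}}

```text
time_s: 8.25
eef_pos: [0.5323, 0.0262, 0.0777]
eef_rot: [0.001, 0.715, 0.699, 0.001]
wrist_force: [-0.3, 0.4, 6.1]
opening: 0.511
grasp_force: 61.9
```

```bash
python3 -c "
from h import *
go((.46,.29,.195,-1.3))"
```

```text
t 8.25 pos [0.5323 0.0262 0.0777] yaw -1.28 open 0.511 gf 61.9 F [-0.3  0.4  6.1]
xyz [ 26.2   -7.78 -11.75] dr [0.02 0.   0.  ]
```

Call:
{"op": "send_rows", "data": {
  "dr": [
    [0,0,0],
    [0,0,0],
    [0,0,0],
    [0,0,0],
    [0,0,0],
    [0,0,0],
    [0,0,0],
    [0,0,0]
  ],
  "xyz": [
    [0,0,-4],
    [0,0,-9],
    [1,-1,-12.2],
    [6,-3,-12.2],
    [12,-5,-12.2],
    [18,-7,-12.2],
    [23,-7.8,-12.2],
    [26.2,-7.8,-12.2]
  ],
  "jaw": [0,0,0,0,0,0,0,0]
}}

```text
time_s: 9.25
eef_pos: [0.4576, 0.2923, 0.1982]
eef_rot: [-0.0, 0.714, 0.7, -0.0]
wrist_force: [0.7, -0.1, -1.5]
opening: 0.507
grasp_force: 62.0
```

```bash
python3 -c "
from h import *
go((.46,.29,.0785,-1.3))"
```

```text
t 9.25 pos [0.4576 0.2923 0.1982] yaw -1.15 open 0.507 gf 62.0 F [ 0.7 -0.1 -1.5]
xyz [-0.23  0.25 11.97] dr [-0.   -0.    0.03]
```

Call:
{"op": "send_rows", "data": {
  "dr": [
    [0,0,0],
    [0,0,0],
    [0,0,0],
    [0,0,0],
    [0,0,0],
    [0,0,0],
    [0,0,0],
    [0,0,0]
  ],
  "xyz": [
    [0,0,3],
    [0,0,7],
    [0,0,10],
    [0,0,11.5],
    [0,0,12],
    [0,0,12],
    [0,0,12],
    [0,0,12]
  ],
  "jaw": [0,0,0,0,0,0,0,0]
}}

```text
time_s: 10.25
eef_pos: [0.4597, 0.2903, 0.0791]
eef_rot: [0.0, 0.715, 0.699, 0.001]
wrist_force: [0.5, 0.7, -1.6]
opening: 0.509
grasp_force: 62.0
```

```bash
python3 -c "
from h import *
go((.46,.29,.0777,-1.3))"
```

```text
t 10.25 pos [0.4597 0.2903 0.0791] yaw -1.28 open 0.509 gf 62.0 F [ 0.5  0.7 -1.6]
xyz [-0.02  0.03  0.14] dr [ 0.01 -0.01  0.  ]
```

Call:
{"op": "send_rows", "data": {
  "dr": [
    [0,0,0],
    [0,0,0],
    [0,0,0],
    [0,0,0],
    [0,0,0],
    [0,0,0],
    [0,0,0],
    [0,0,0]
  ],
  "xyz": [
    [0,0,0.15],
    [0,0,0.15],
    [0,0,0.15],
    [0,0,0.15],
    [0,0,0.15],
    [0,0,0.15],
    [0,0,-4],
    [0,0,-10]
  ],
  "jaw": [0,0,100,100,100,100,100,100]
}}

```text
time_s: 11.25
eef_pos: [0.4575, 0.2894, 0.1774]
eef_rot: [-0.001, 0.715, 0.699, -0.002]
wrist_force: [2.0, 0.2, 0.4]
opening: 0.997
grasp_force: 0.0
```

```bash
python3 -c "
from h import *
go((.5322,.0952,.195,-1.3))"
```

```text
t 11.25 pos [0.4575 0.2894 0.1774] yaw -1.28 open 0.997 gf 0.0 F [2.  0.2 0.4]
xyz [-19.25   7.89  -1.76] dr [-0.04  0.02  0.  ]
```

Call:
{"op": "send_rows", "data": {
  "dr": [
    [0,0,0],
    [0,0,0],
    [0,0,0],
    [0,0,0],
    [0,0,0],
    [0,0,0],
    [0,0,0],
    [0,0,0]
  ],
  "xyz": [
    [-4,2,-1.5],
    [-9,4,-1.5],
    [-14,6,-1.5],
    [-18,7.6,-1.5],
    [-19.2,7.8,-1.5],
    [-19.2,7.8,-1],
    [-19.2,7.8,0],
    [-19.2,7.8,1]
  ],
  "jaw": [100,100,100,100,100,100,100,100]
}}

```text
time_s: 12.25
eef_pos: [0.532, 0.0977, 0.1672]
eef_rot: [-0.0, 0.714, 0.7, -0.0]
wrist_force: [-0.1, 0.1, -1.3]
opening: 1.002
grasp_force: 0.0
```

```bash
python3 -c "
from h import *
go((.5322,.0952,.075,-1.3))"
```

```text
t 12.25 pos [0.532  0.0977 0.1672] yaw -1.17 open 1.002 gf 0.0 F [-0.1  0.1 -1.3]
xyz [-0.25  0.03  9.22] dr [-0.01 -0.    0.02]
```

Call:
{"op": "send_rows", "data": {
  "dr": [
    [0,0,0],
    [0,0,0],
    [0,0,0],
    [0,0,0],
    [0,0,0],
    [0,0,0],
    [0,0,0],
    [0,0,0]
  ],
  "xyz": [
    [-0.1,0,4],
    [-0.1,0,7.5],
    [-0.1,0,9],
    [-0.1,0,9],
    [-0.1,0,9],
    [-0.1,0,9],
    [-0.1,0,9],
    [-0.1,0,9]
  ],
  "jaw": [100,100,100,100,0,0,0,0]
}}

```text
time_s: 13.25
eef_pos: [0.5336, 0.0954, 0.0797]
eef_rot: [0.001, 0.715, 0.699, 0.001]
wrist_force: [-1.7, -0.8, 6.9]
opening: 0.482
grasp_force: 61.3
```

```bash
python3 -c "
from h import *
go((.38,.34,.195,-1.3))"
```

```text
t 13.25 pos [0.5336 0.0954 0.0797] yaw -1.27 open 0.482 gf 61.3 F [-1.7 -0.8  6.9]
xyz [ 24.12 -15.87 -11.56] dr [0.02 0.   0.  ]
```

Call:
{"op": "send_rows", "data": {
  "dr": [
    [0,0,0],
    [0,0,0],
    [0,0,0],
    [0,0,0],
    [0,0,0],
    [0,0,0],
    [0,0,0],
    [0,0,0]
  ],
  "xyz": [
    [0,0,-4],
    [0,0,-9],
    [2,-2,-12.2],
    [7,-6,-12.2],
    [12,-10,-12.2],
    [17,-13.5,-12.2],
    [21.5,-15.8,-12.2],
    [24.1,-15.8,-12.2]
  ],
  "jaw": [0,0,0,0,0,0,0,0]
}}

```text
time_s: 14.25
eef_pos: [0.3776, 0.3417, 0.2001]
eef_rot: [-0.0, 0.714, 0.7, -0.0]
wrist_force: [1.0, -1.0, -3.5]
opening: 0.481
grasp_force: 62.4
```

```bash
python3 -c "
from h import *
go((.38,.34,.08,-1.3))"
```

```text
t 14.25 pos [0.3776 0.3417 0.2001] yaw -1.1 open 0.481 gf 62.4 F [ 1.  -1.  -3.5]
xyz [-0.16  0.26 12.01] dr [-0.01 -0.    0.03]
```

Call:
{"op": "send_rows", "data": {
  "dr": [
    [0,0,0],
    [0,0,0],
    [0,0,0],
    [0,0,0],
    [0,0,0],
    [0,0,0],
    [0,0,0],
    [0,0,0]
  ],
  "xyz": [
    [0,0,3],
    [0,0,7],
    [0,0,10],
    [0,0,11.5],
    [0,0,12],
    [0,0,12],
    [0,0,12],
    [0,0,12]
  ],
  "jaw": [0,0,0,0,0,0,0,0]
}}

```text
time_s: 15.25
eef_pos: [0.3807, 0.3401, 0.0811]
eef_rot: [0.0, 0.715, 0.699, 0.001]
wrist_force: [-0.2, 0.2, -4.2]
opening: 0.477
grasp_force: 62.6
```

```bash
python3 -c "
from h import *
go((.38,.34,.0797,-1.3))"
```

```text
t 15.25 pos [0.3807 0.3401 0.0811] yaw -1.27 open 0.477 gf 62.6 F [-0.2  0.2 -4.2]
xyz [-0.02 -0.07  0.14] dr [ 0.01 -0.01  0.  ]
```

Call:
{"op": "send_rows", "data": {
  "dr": [
    [0,0,0],
    [0,0,0],
    [0,0,0],
    [0,0,0],
    [0,0,0],
    [0,0,0],
    [0,0,0],
    [0,0,0]
  ],
  "xyz": [
    [0,0,0.15],
    [0,0,0.15],
    [0,0,0.15],
    [0,0,0.15],
    [0,0,0.15],
    [0,0,0.15],
    [0,0,-4],
    [0,0,-10]
  ],
  "jaw": [0,0,100,100,100,100,100,100]
}}

```text
time_s: 16.25
eef_pos: [0.3788, 0.339, 0.1796]
eef_rot: [-0.001, 0.715, 0.699, -0.002]
wrist_force: [1.4, 1.1, 1.0]
opening: 1.001
grasp_force: 0.0
```

```bash
python3 -c "
from h import *
im=ctrl.camera('top')[:,:,::-1].copy()
a=im[145:285,105:395]
cv2.imwrite('pics/m1.png',cv2.resize(a,None,fx=2.75,fy=2.75,interpolation=2))
m=((im.min(2)>110)&(im.max(2).astype(int)-im.min(2)<25)).astype(np.uint8);m[:,:330]=0;m[:,385:]=0;m[:185]=0;m[230:]=0
n,l,s,c=cv2.connectedComponentsWithStats(m)
for i in range(1,n):
    if s[i,4]>5:
        pts=np.argwhere(l==i)[:,::-1].astype(np.float32);r=cv2.minAreaRect(pts)
        print(s[i],c[i],plane('top',[c[i]],.04)[0].round(4),r)
go((.594,.0273,.2,-1.3))"
```

```text
[375 185  10  18  73] [381.43835616 189.93150685] [ 0.5373 -0.3786  0.04  ] ((383.014892578125, 191.63922119140625), (19.235383987426758, 7.954092025756836), 62.10273361206055)
[338 192   9  16  45] [342.22222222 199.46666667] [ 0.5132 -0.2647  0.04  ] ((342.2216796875, 199.3762969970703), (2.538365602493286, 16.550142288208008), 23.96249008178711)
[377 197   4   4  11] [378.18181818 198.72727273] [ 0.5127 -0.368   0.04  ] ((378.0999755859375, 198.80001831054688), (2.683281421661377, 3.130495071411133), 26.56505012512207)
[368 206   9  16  42] [371.97619048 214.02380952] [ 0.4703 -0.3482  0.04  ] ((372.140380859375, 213.79107666015625), (2.400056838989258, 16.5521183013916), 24.443954467773438)
[333 214   4   3  10] [334.2 215. ] [ 0.4706 -0.2404  0.04  ] ((334.5, 215.0), (3.0, 2.0), 0.0)
[376 214   9  16  66] [381.63636364 224.31818182] [ 0.4406 -0.3749  0.04  ] ((380.0, 221.5), (15.0, 8.0), 90.0)
[363 228   4   2   7] [364.71428571 228.57142857] [ 0.4303 -0.3257  0.04  ] ((364.5, 228.5), (1.0, 3.0), 90.0)
t 16.3 pos [0.3833 0.3418 0.1893] yaw -1.25 open 1.003 gf 0.0 F [3.2 3.6 6.1]
xyz [-30.98  21.76  -1.03] dr [ 0.08 -0.05  0.01]
```

View pics/m1.png

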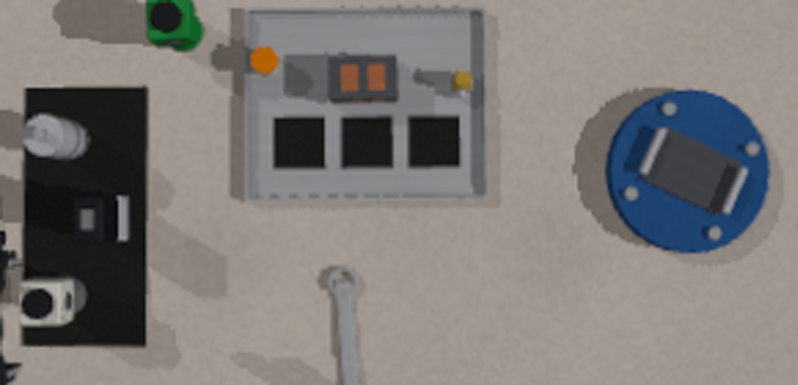

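All three units stand on the mat, the regulator, valve and cylinder at roughly (40,300), (95,218) and (55,137) in the crop. The tray pads are empty and the magnet is untouched. Now the magnet.

Call:
{"op": "send_rows", "data": {
  "dr": [
    [0,0,0],
    [0,0,0],
    [0,0,0],
    [0,0,0],
    [0,0,0],
    [0,0,0],
    [0,0,0],
    [0,0,0]
  ],
  "xyz": [
    [-3,2,-1],
    [-8,5.5,-1],
    [-13,9,-1],
    [-18,12.5,-1],
    [-23,16,-1],
    [-28,19.5,0],
    [-31,21.7,2],
    [-31,21.7,5]
  ],
  "jaw": [100,100,100,100,100,100,100,100]
}}

```text
time_s: 17.3
eef_pos: [0.5927, 0.0219, 0.1305]
eef_rot: [0.002, 0.716, 0.698, 0.001]
wrist_force: [-0.3, 0.7, -0.3]
opening: 0.999
grasp_force: 0.0
```

```bash
python3 -c "
from h import *
go((.594,.0273,.032,-1.3))"
```

```text
t 17.3 pos [0.5927 0.0219 0.1305] yaw -1.49 open 0.999 gf 0.0 F [-0.3  0.7 -0.3]
xyz [0.55 0.08 9.85] dr [ 0.04  0.01 -0.03]
```

Call:
{"op": "send_rows", "data": {
  "dr": [
    [0,0,0],
    [0,0,0],
    [0,0,0],
    [0,0,0],
    [0,0,0],
    [0,0,0],
    [0,0,0],
    [0,0,0]
  ],
  "xyz": [
    [0.3,0.1,0],
    [0.5,0.1,2],
    [0.5,0.1,5],
    [0.5,0.1,7.5],
    [0.5,0.1,8.5],
    [0.5,0.1,8.5],
    [0.5,0.1,8.5],
    [0.5,0.1,8.5]
  ],
  "jaw": [100,100,100,100,100,100,100,100]
}}

```text
time_s: 18.3
eef_pos: [0.5922, 0.03, 0.0465]
eef_rot: [0.001, 0.715, 0.699, 0.001]
wrist_force: [-0.2, -0.4, -0.1]
opening: 1.0
grasp_force: 0.0
```

```bash
python3 -c "
from h import *
go((.594,.0273,.032,-1.3))
big('side',(160,130,160,120),5,'pics/s2.png')"
```

```text
t 18.3 pos [0.5922 0.03   0.0465] yaw -1.27 open 1.0 gf 0.0 F [-0.2 -0.4 -0.1]
xyz [-0.27  0.19  1.45] dr [0.02 0.   0.01]
```

View pics/s2.png

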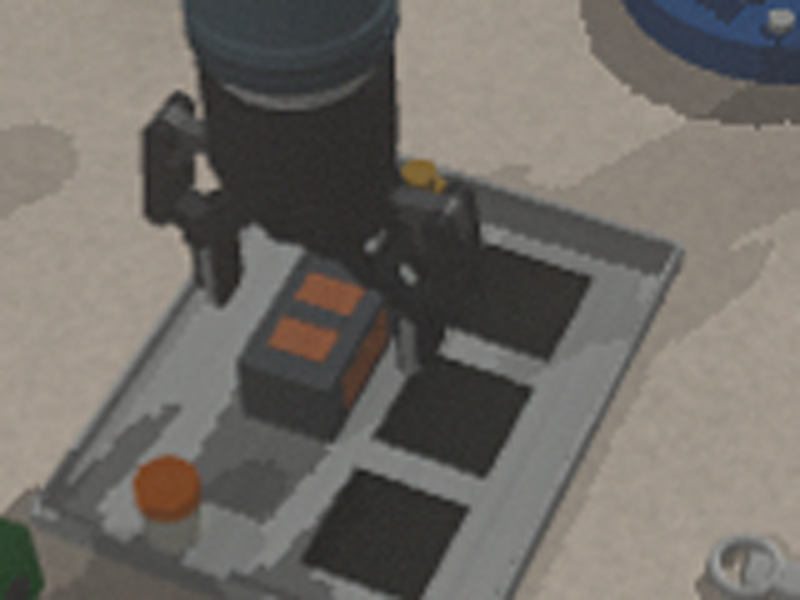

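The open fingers straddle the magnet at (315,340), clear of the pot and elbow. I lower and close.

Call:
{"op": "send_rows", "data": {
  "dr": [
    [0,0,0],
    [0,0,0],
    [0,0,0],
    [0,0,0],
    [0,0,0],
    [0,0,0],
    [0,0,0],
    [0,0,0]
  ],
  "xyz": [
    [-0.2,0.2,0.8],
    [-0.3,0.2,1.3],
    [-0.3,0.2,1.3],
    [-0.3,0.2,1.3],
    [-0.3,0.2,1.3],
    [-0.3,0.2,1.3],
    [-0.3,0.2,1.3],
    [-0.3,0.2,1.3]
  ],
  "jaw": [100,100,100,0,0,0,0,0]
}}

```text
time_s: 19.35
eef_pos: [0.5938, 0.027, 0.0329]
eef_rot: [0.001, 0.715, 0.699, 0.0]
wrist_force: [0.8, 0.2, 5.4]
opening: 0.499
grasp_force: 63.0
```

```bash
python3 -c "
from h import *
go((.594,.0273,.15,-1.3),(.492,-.3067,.15,-27))"
```

```text
t 19.35 pos [0.5938 0.027  0.0329] yaw -1.27 open 0.499 gf 63.0 F [0.8 0.2 5.4]
xyz [  0.03   0.03 -11.71] dr [0.01 0.   0.  ]
xyz [-33.59  -9.43 -11.72] dr [ 0.01 -0.    4.29]
```

Call:
{"op": "send_rows", "data": {
  "dr": [
    [0,0,0],
    [0,0,0],
    [0,0,0.5],
    [0,0,1.2],
    [0,0,2],
    [0,0,3],
    [0,0,4],
    [0,0,4.3]
  ],
  "xyz": [
    [0,0,-4],
    [0,0,-9],
    [-2,-0.5,-11.7],
    [-8,-2.2,-11.7],
    [-14,-4,-11.7],
    [-20,-5.6,-11.7],
    [-26,-7.3,-11.7],
    [-31,-8.7,-11.7]
  ],
  "jaw": [0,0,0,0,0,0,0,0]
}}

```text
time_s: 20.35
eef_pos: [0.4975, -0.2825, 0.1481]
eef_rot: [-0.001, 0.854, 0.521, -0.0]
wrist_force: [0.0, -1.1, -2.8]
opening: 0.505
grasp_force: 62.8
```

```bash
python3 -c "
from h import *
go((.492,-.3067,.15,-27))"
```

```text
t 20.35 pos [ 0.4975 -0.2825  0.1481] yaw -27.23 open 0.505 gf 62.8 F [ 0.  -1.1 -2.8]
xyz [-2.41  0.62 -0.2 ] dr [-0.02 -0.   -0.04]
```

Call:
{"op": "send_rows", "data": {
  "dr": [
    [0,0,0],
    [0,0,0],
    [0,0,0],
    [0,0,0],
    [0,0,0],
    [0,0,0],
    [0,0,0],
    [0,0,0]
  ],
  "xyz": [
    [-1.5,0.4,0],
    [-2.4,0.6,1],
    [-2.4,0.6,3.5],
    [-2.4,0.6,5.5],
    [-2.4,0.6,6.5],
    [-2.4,0.6,6.5],
    [-2.4,0.6,6.5],
    [-2.4,0.6,6.5]
  ],
  "jaw": [0,0,0,0,0,0,0,0]
}}

```text
time_s: 21.35
eef_pos: [0.4944, -0.3055, 0.0853]
eef_rot: [0.001, 0.853, 0.522, 0.0]
wrist_force: [-0.0, -1.4, -3.6]
opening: 0.505
grasp_force: 62.6
```

```bash
python3 -c "
from h import *
go((.492,-.3067,.0595,-27))
big('side',(270,70,100,75),8,'pics/s3.png')
print(pix('side',[[.5132,-.2647,.04],[.4703,-.3482,.04],[.492,-.3067,.03]]))"
```

```text
t 21.35 pos [ 0.4944 -0.3055  0.0853] yaw -27.07 open 0.505 gf 62.6 F [-0.  -1.4 -3.6]
xyz [-0.21 -0.16  2.58] dr [ 0.02  0.   -0.01]
[[303.5766421  120.45698418]
 [329.43452517 105.25921019]
 [316.32917234 115.6347387 ]]
```

View pics/s3.png

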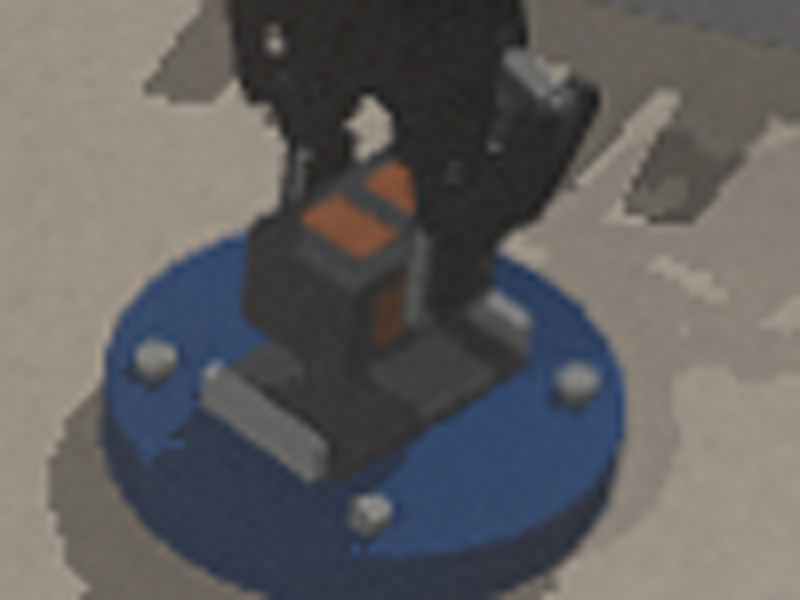

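The magnet hangs square above the seat, between the end stops at (265,420) and (505,315), matching the prediction. I lower it the rest of the way.

Call:
{"op": "send_rows", "data": {
  "dr": [
    [0,0,0],
    [0,0,0],
    [0,0,0],
    [0,0,0],
    [0,0,0],
    [0,0,0],
    [0,0,0],
    [0,0,0]
  ],
  "xyz": [
    [-0.2,-0.2,0],
    [-0.2,-0.2,1],
    [-0.2,-0.2,1.8],
    [-0.2,-0.2,2.2],
    [-0.2,-0.2,2.4],
    [-0.2,-0.2,2.5],
    [-0.2,-0.2,2.5],
    [-0.2,-0.2,2.5]
  ],
  "jaw": [0,0,0,0,0,0,0,0]
}}

```text
time_s: 22.4
eef_pos: [0.4912, -0.306, 0.0595]
eef_rot: [0.0, 0.853, 0.522, 0.0]
wrist_force: [0.3, -0.3, -3.9]
opening: 0.506
grasp_force: 62.6
```

```bash
python3 -c "
from h import *
go((.492,-.3067,.059,-27))"
```

```text
t 22.4 pos [ 0.4912 -0.306   0.0595] yaw -27.07 open 0.506 gf 62.6 F [ 0.3 -0.3 -3.9]
xyz [-0.02  0.1   0.05] dr [ 0.    0.   -0.01]
```

Call:
{"op": "send_rows", "data": {
  "dr": [
    [0,0,0],
    [0,0,0],
    [0,0,0],
    [0,0,0],
    [0,0,0],
    [0,0,0],
    [0,0,0],
    [0,0,0]
  ],
  "xyz": [
    [0,0.05,0.1],
    [0,0.05,0.1],
    [0,0.05,0.1],
    [0,0.05,0.1],
    [0,0.05,0.1],
    [0,0.05,0.1],
    [0,0.05,-4],
    [0,0.05,-10]
  ],
  "jaw": [0,0,100,100,100,100,100,100]
}}

```text
time_s: 23.4
eef_pos: [0.4903, -0.3051, 0.1583]
eef_rot: [-0.002, 0.853, 0.522, -0.001]
wrist_force: [0.3, -1.9, -0.3]
opening: 1.004
grasp_force: 0.0
```

```bash
python3 -c "
from h import *
go((.3807,.3401,.2,-1.3))"
```

```text
t 23.4 pos [ 0.4903 -0.3051  0.1583] yaw -27.08 open 1.004 gf 0.0 F [ 0.3 -1.9 -0.3]
xyz [ 52.46 -39.14  -3.91] dr [-0.04 -0.02 -4.3 ]
```

Call:
{"op": "send_rows", "data": {
  "dr": [
    [0,0,-0.3],
    [0,0,-0.9],
    [0,0,-1.5],
    [0,0,-2.1],
    [0,0,-2.7],
    [0,0,-3.3],
    [0,0,-3.9],
    [0,0,-4.3]
  ],
  "xyz": [
    [3,-2.2,-2],
    [7.8,-5.8,-4],
    [12.6,-9.4,-4],
    [17.4,-13,-4],
    [22.2,-16.6,-4],
    [27,-20.1,-4],
    [31.8,-23.7,-4],
    [36.6,-27.3,-4]
  ],
  "jaw": [100,100,100,100,100,100,100,100]
}}

```text
time_s: 24.4
eef_pos: [0.4146, 0.1458, 0.1997]
eef_rot: [0.0, 0.714, 0.7, 0.001]
wrist_force: [1.0, -0.5, -0.3]
opening: 1.004
grasp_force: 0.0
```

```bash
python3 -c "
from h import *
big('top',(315,170,80,75),7,'pics/f2.png')
go((.3807,.3401,.19,-1.3))"
```

```text
t 24.45 pos [0.4123 0.152  0.1995] yaw -0.84 open 1.001 gf 0.0 F [-3.7  3.1  0.8]
xyz [18.76 -3.43  1.03] dr [-0.   -0.04  0.08]
```

View pics/f2.png

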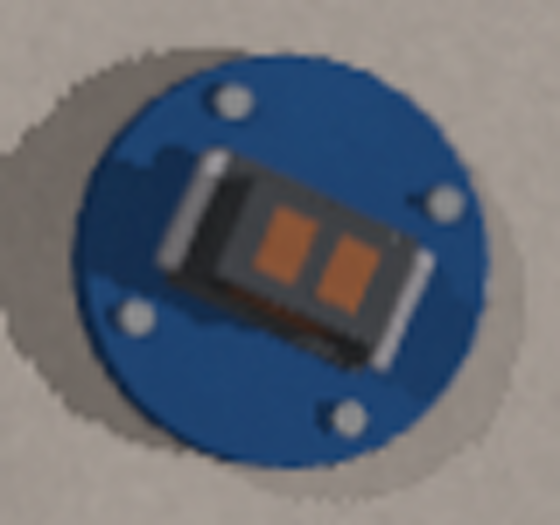

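```bash
python3 -c "
from h import *
im=ctrl.camera('top')
h=cv2.cvtColor(im,cv2.COLOR_RGB2HSV);m=cv2.inRange(h,(3,110,100),(20,255,255));m[:,:340]=0;m[:,375:]=0;m[:195]=0;m[:214,:]=m[:214,:];m[218:]=0
n,l,s,c=cv2.connectedComponentsWithStats(m);print(s,c)
i=np.argsort(-s[1:,4])[:2]+1
P=plane('top',c[i],.068);print(P,P.mean(0)); d=P[0]-P[1];print(np.degrees(np.arctan2(d[1],d[0])))
t=np.radians(63);e=(P.mean(0)-[.4918,-.3066,0])[:2];print('along y',e@[np.cos(t),np.sin(t)],'x',e@[np.sin(t),-np.cos(t)])
go((.3807,.3401,.19,-1.3))"
```

```text
[[     0      0    512    384 196496]
 [   352    200      8     10     57]
 [   361    204      8     11     55]] [[255.4405993  191.49139932]
 [355.28070175 204.52631579]
 [364.30909091 208.72727273]]
[[ 0.49736536 -0.29298081  0.068     ]
 [ 0.48526329 -0.3176816   0.068     ]] [ 0.49131432 -0.3053312   0.068     ]
63.89761870426375
along y 0.0009100135804277515 x -0.0010087612378246534
t 24.5 pos [0.4132 0.1489 0.1994] yaw -0.81 open 1.001 gf 0.0 F [ 0.3 -0.5  0.7]
xyz [19.07 -3.52  0.97] dr [-0.   -0.02  0.08]
```

The magnet lies flat in its seat, within about 1 mm and 1° of true. Next the regulator goes back.

Call:
{"op": "send_rows", "data": {
  "dr": [
    [0,0,0],
    [0,0,0.1],
    [0,0,0.1],
    [0,0,0.1],
    [0,0,0.1],
    [0,0,0.1],
    [0,0,0.1],
    [0,0,0.1]
  ],
  "xyz": [
    [4,-0.8,0],
    [9,-1.7,0],
    [14,-2.6,0],
    [18,-3.4,0],
    [19,-3.5,0],
    [19,-3.5,2],
    [19,-3.5,4],
    [19,-3.5,4]
  ],
  "jaw": [100,100,100,100,100,100,100,100]
}}

```text
time_s: 25.5
eef_pos: [0.3837, 0.333, 0.1578]
eef_rot: [-0.0, 0.719, 0.695, -0.002]
wrist_force: [0.7, -0.8, 1.3]
opening: 0.999
grasp_force: 0.0
```

```bash
python3 -c "
from h import *
go((.3807,.3401,.0797,-1.3))"
```

```text
t 25.5 pos [0.3837 0.333  0.1578] yaw -1.94 open 0.999 gf 0.0 F [ 0.7 -0.8  1.3]
xyz [ 0.71 -0.3   7.81] dr [-0.03  0.02 -0.11]
```

Call:
{"op": "send_rows", "data": {
  "dr": [
    [0,0,-0.1],
    [0,0,-0.1],
    [0,0,-0.1],
    [0,0,-0.1],
    [0,0,-0.1],
    [0,0,-0.1],
    [0,0,-0.1],
    [0,0,-0.1]
  ],
  "xyz": [
    [0.6,-0.2,1],
    [0.6,-0.2,4.5],
    [0.6,-0.2,7],
    [0.6,-0.2,7.8],
    [0.6,-0.2,7.8],
    [0.6,-0.2,7.8],
    [0.6,-0.2,7.8],
    [0.6,-0.2,7.8]
  ],
  "jaw": [100,100,100,100,100,0,0,0]
}}

```text
time_s: 26.5
eef_pos: [0.3827, 0.3411, 0.0823]
eef_rot: [0.0, 0.715, 0.699, 0.001]
wrist_force: [-2.3, -0.7, 4.0]
opening: 0.483
grasp_force: 59.9
```

```bash
python3 -c "
from h import *
go((.5336,.0954,.2,-1.3))"
```

```text
t 26.5 pos [0.3827 0.3411 0.0823] yaw -1.27 open 0.483 gf 59.9 F [-2.3 -0.7  4. ]
xyz [-24.22  15.64 -11.77] dr [ 0.01 -0.01  0.01]
```

Call:
{"op": "send_rows", "data": {
  "dr": [
    [0,0,0],
    [0,0,0],
    [0,0,0],
    [0,0,0],
    [0,0,0],
    [0,0,0],
    [0,0,0],
    [0,0,0]
  ],
  "xyz": [
    [0,0,-4],
    [0,0,-9],
    [-2,1.5,-12.2],
    [-7,4.5,-12.2],
    [-12,7.8,-12.2],
    [-17,11,-12.2],
    [-22,14.2,-12.2],
    [-24.1,15.6,-12.2]
  ],
  "jaw": [0,0,0,0,0,0,0,0]
}}

```text
time_s: 27.5
eef_pos: [0.5341, 0.0933, 0.2031]
eef_rot: [0.0, 0.716, 0.698, -0.0]
wrist_force: [-0.5, 0.6, -4.2]
opening: 0.477
grasp_force: 62.8
```

```bash
python3 -c "
from h import *
go((.5336,.0964,.0825,-1.3))"
```

```text
t 27.5 pos [0.5341 0.0933 0.2031] yaw -1.45 open 0.477 gf 62.8 F [-0.5  0.6 -4.2]
xyz [ 0.31 -0.06 12.06] dr [-0.    0.01 -0.02]
```

Call:
{"op": "send_rows", "data": {
  "dr": [
    [0,0,0],
    [0,0,0],
    [0,0,0],
    [0,0,0],
    [0,0,0],
    [0,0,0],
    [0,0,0],
    [0,0,0]
  ],
  "xyz": [
    [0.2,-0.1,2],
    [0.2,-0.1,6.5],
    [0.2,-0.1,10],
    [0.2,-0.1,11.4],
    [0.2,-0.1,11.8],
    [0.2,-0.1,11.8],
    [0.2,-0.1,11.8],
    [0.2,-0.1,11.8]
  ],
  "jaw": [0,0,0,0,0,0,0,0]
}}

```text
time_s: 28.5
eef_pos: [0.5328, 0.0984, 0.0864]
eef_rot: [0.001, 0.715, 0.699, 0.001]
wrist_force: [0.1, 0.7, -2.9]
opening: 0.479
grasp_force: 62.7
```

```bash
python3 -c "
from h import *
go((.5336,.0964,.0823,-1.3))"
```

```text
t 28.5 pos [0.5328 0.0984 0.0864] yaw -1.27 open 0.479 gf 62.7 F [ 0.1  0.7 -2.9]
xyz [-0.2   0.08  0.41] dr [0.02 0.   0.01]
```

Call:
{"op": "send_rows", "data": {
  "dr": [
    [0,0,0],
    [0,0,0],
    [0,0,0],
    [0,0,0],
    [0,0,0],
    [0,0,0],
    [0,0,0],
    [0,0,0]
  ],
  "xyz": [
    [-0.2,0.1,0.2],
    [-0.2,0.1,0.4],
    [-0.2,0.1,0.4],
    [-0.2,0.1,0.4],
    [-0.2,0.1,0.4],
    [-0.2,0.1,0.4],
    [-0.2,0.1,-4],
    [-0.2,0.1,-10]
  ],
  "jaw": [0,0,0,100,100,100,100,100]
}}

```text
time_s: 29.5
eef_pos: [0.5316, 0.0964, 0.1846]
eef_rot: [-0.002, 0.715, 0.699, -0.002]
wrist_force: [2.0, 0.0, 0.3]
opening: 1.0
grasp_force: 0.0
```

```bash
python3 -c "
from h import *
go((.4597,.2903,.19,-1.3))"
```

```text
t 29.5 pos [0.5316 0.0964 0.1846] yaw -1.28 open 1.0 gf 0.0 F [2.  0.  0.3]
xyz [19.23 -7.62 -0.5 ] dr [-0.04 -0.    0.  ]
```

Call:
{"op": "send_rows", "data": {
  "dr": [
    [0,0,0],
    [0,0,0],
    [0,0,0],
    [0,0,0],
    [0,0,0],
    [0,0,0],
    [0,0,0],
    [0,0,0]
  ],
  "xyz": [
    [4,-1.6,-1],
    [9,-3.6,-1],
    [14,-5.6,-1],
    [18,-7.3,-1],
    [19.2,-7.7,-1],
    [19.2,-7.7,0],
    [19.2,-7.7,2],
    [19.2,-7.7,2]
  ],
  "jaw": [100,100,100,100,100,100,100,100]
}}

```text
time_s: 30.5
eef_pos: [0.4596, 0.2882, 0.1631]
eef_rot: [-0.001, 0.716, 0.699, -0.002]
wrist_force: [0.0, 0.7, -0.0]
opening: 1.002
grasp_force: 0.0
```

```bash
python3 -c "
from h import *
go((.4597,.2903,.0777,-1.3))"
```

```text
t 30.5 pos [0.4596 0.2882 0.1631] yaw -1.37 open 1.002 gf 0.0 F [ 0.   0.7 -0. ]
xyz [0.23 0.04 8.54] dr [-0.04  0.02 -0.01]
```

Call:
{"op": "send_rows", "data": {
  "dr": [
    [0,0,0],
    [0,0,0],
    [0,0,0],
    [0,0,0],
    [0,0,0],
    [0,0,0],
    [0,0,0],
    [0,0,0]
  ],
  "xyz": [
    [0.2,0,1],
    [0.2,0,5],
    [0.2,0,7.5],
    [0.2,0,8.4],
    [0.2,0,8.4],
    [0.2,0,8.4],
    [0.2,0,8.4],
    [0.2,0,8.4]
  ],
  "jaw": [100,100,100,100,100,0,0,0]
}}

```text
time_s: 31.5
eef_pos: [0.461, 0.2923, 0.0824]
eef_rot: [0.0, 0.715, 0.699, 0.001]
wrist_force: [-0.6, -0.6, 5.6]
opening: 0.507
grasp_force: 60.7
```

```bash
python3 -c "
from h import *
go((.5323,.0262,.2,-1.3))"
```

```text
t 31.5 pos [0.461  0.2923 0.0824] yaw -1.27 open 0.507 gf 60.7 F [-0.6 -0.6  5.6]
xyz [-26.44   7.73 -11.76] dr [ 0.02 -0.01  0.01]
```

Call:
{"op": "send_rows", "data": {
  "dr": [
    [0,0,0],
    [0,0,0],
    [0,0,0],
    [0,0,0],
    [0,0,0],
    [0,0,0],
    [0,0,0],
    [0,0,0]
  ],
  "xyz": [
    [0,0,-4],
    [0,0,-9],
    [-2,0,-12.5],
    [-8,0,-12.5],
    [-14,1,-12.5],
    [-20,3.5,-12.5],
    [-25,6.5,-12.5],
    [-26.2,7.7,-12.5]
  ],
  "jaw": [0,0,0,0,0,0,0,0]
}}

```text
time_s: 32.5
eef_pos: [0.5327, 0.0251, 0.2064]
eef_rot: [0.001, 0.716, 0.698, -0.0]
wrist_force: [0.3, -0.3, -2.1]
opening: 0.507
grasp_force: 62.2
```

```bash
python3 -c "
from h import *
go((.5323,.0282,.0825,-1.3))"
```

```text
t 32.5 pos [0.5327 0.0251 0.2064] yaw -1.51 open 0.507 gf 62.2 F [ 0.3 -0.3 -2.1]
xyz [ 0.32 -0.05 12.39] dr [ 0.01  0.01 -0.03]
```

Call:
{"op": "send_rows", "data": {
  "dr": [
    [0,0,0],
    [0,0,0],
    [0,0,0],
    [0,0,0],
    [0,0,0],
    [0,0,0],
    [0,0,0],
    [0,0,0]
  ],
  "xyz": [
    [0.1,-0.1,2],
    [0.1,-0.1,6.5],
    [0.1,-0.1,10.2],
    [0.1,-0.1,11.8],
    [0.1,-0.1,12.2],
    [0.1,-0.1,12.2],
    [0.1,-0.1,12.2],
    [0.1,-0.1,12.2]
  ],
  "jaw": [0,0,0,0,0,0,0,0]
}}

```text
time_s: 33.5
eef_pos: [0.5313, 0.0293, 0.0854]
eef_rot: [0.001, 0.715, 0.699, 0.001]
wrist_force: [-0.6, -0.2, -1.9]
opening: 0.509
grasp_force: 62.1
```

```bash
python3 -c "
from h import *
go((.5323,.0282,.0824,-1.3))"
```

```text
t 33.5 pos [0.5313 0.0293 0.0854] yaw -1.27 open 0.509 gf 62.1 F [-0.6 -0.2 -1.9]
xyz [-0.11  0.1   0.3 ] dr [0.02 0.   0.01]
```

Call:
{"op": "send_rows", "data": {
  "dr": [
    [0,0,0],
    [0,0,0],
    [0,0,0],
    [0,0,0],
    [0,0,0],
    [0,0,0],
    [0,0,0],
    [0,0,0]
  ],
  "xyz": [
    [-0.1,0.1,0.1],
    [-0.1,0.1,0.3],
    [-0.1,0.1,0.3],
    [-0.1,0.1,0.3],
    [-0.1,0.1,0.3],
    [-0.1,0.1,0.3],
    [-0.1,0.1,-4],
    [-0.1,0.1,-10]
  ],
  "jaw": [0,0,0,100,100,100,100,100]
}}

```text
time_s: 34.5
eef_pos: [0.53, 0.0286, 0.1835]
eef_rot: [-0.002, 0.715, 0.699, -0.001]
wrist_force: [1.1, -0.1, -0.9]
opening: 0.999
grasp_force: 0.0
```

```bash
python3 -c "
from h import *
go((.5416,.3384,.19,-1.3))"
```

```text
t 34.5 pos [0.53   0.0286 0.1835] yaw -1.28 open 0.999 gf 0.0 F [ 1.1 -0.1 -0.9]
xyz [31.    0.46 -0.63] dr [-0.05 -0.01  0.  ]
```

Call:
{"op": "send_rows", "data": {
  "dr": [
    [0,0,0],
    [0,0,0],
    [0,0,0],
    [0,0,0],
    [0,0,0],
    [0,0,0],
    [0,0,0],
    [0,0,0]
  ],
  "xyz": [
    [5,0.1,-2],
    [11,0.2,-2],
    [17,0.3,-2],
    [23,0.4,-2],
    [28,0.4,-2],
    [31,0.4,-1],
    [31,0.4,0.5],
    [31,0.4,0.5]
  ],
  "jaw": [100,100,100,100,100,100,100,100]
}}

```text
time_s: 35.5
eef_pos: [0.5411, 0.3372, 0.177]
eef_rot: [-0.001, 0.715, 0.699, -0.002]
wrist_force: [-0.8, -0.1, 0.2]
opening: 0.999
grasp_force: 0.0
```

```bash
python3 -c "
from h import *
go((.5416,.3384,.0745,-1.3))"
```

```text
t 35.5 pos [0.5411 0.3372 0.177 ] yaw -1.27 open 0.999 gf 0.0 F [-0.8 -0.1  0.2]
xyz [ 0.14  0.08 10.25] dr [-0.04  0.02  0.01]
```

Call:
{"op": "send_rows", "data": {
  "dr": [
    [0,0,0],
    [0,0,0],
    [0,0,0],
    [0,0,0],
    [0,0,0],
    [0,0,0],
    [0,0,0],
    [0,0,0]
  ],
  "xyz": [
    [0,0,3],
    [0,0,7],
    [0,0,9.5],
    [0,0,10.2],
    [0,0,10.2],
    [0,0,10.2],
    [0,0,10.2],
    [0,0,10.2]
  ],
  "jaw": [100,100,100,100,100,0,0,0]
}}

```text
time_s: 36.5
eef_pos: [0.5428, 0.3386, 0.0786]
eef_rot: [0.0, 0.715, 0.699, 0.001]
wrist_force: [-0.9, -0.2, 3.1]
opening: 0.454
grasp_force: 59.8
```

```bash
python3 -c "
from h import *
go((.529,-.0427,.2,-1.3))"
```

```text
t 36.5 pos [0.5428 0.3386 0.0786] yaw -1.26 open 0.454 gf 59.8 F [-0.9 -0.2  3.1]
xyz [-38.14  -0.53 -12.16] dr [ 0.01 -0.01  0.01]
```

Call:
{"op": "send_rows", "data": {
  "dr": [
    [0,0,0],
    [0,0,0],
    [0,0,0],
    [0,0,0],
    [0,0,0],
    [0,0,0],
    [0,0,0],
    [0,0,0]
  ],
  "xyz": [
    [0,0,-4],
    [0,0,-9],
    [-2,0,-13],
    [-8,-0.2,-13],
    [-14,-0.3,-13],
    [-20,-0.4,-13],
    [-26,-0.5,-13],
    [-32,-0.5,-13]
  ],
  "jaw": [0,0,0,0,0,0,0,0]
}}

```text
time_s: 37.5
eef_pos: [0.5296, 0.0168, 0.2072]
eef_rot: [-0.0, 0.715, 0.699, -0.0]
wrist_force: [1.7, -0.5, -3.9]
opening: 0.45
grasp_force: 61.3
```

```bash
python3 -c "
from h import *
go((.529,-.0427,.2,-1.3),(.529,-.0427,.082,-1.3))"
```

```text
t 37.5 pos [0.5296 0.0168 0.2072] yaw -1.25 open 0.45 gf 61.3 F [ 1.7 -0.5 -3.9]
xyz [-5.95  0.07  0.72] dr [-0.   -0.    0.01]
xyz [-5.95  0.08 12.52] dr [-0.   -0.    0.01]
```

Call:
{"op": "send_rows", "data": {
  "dr": [
    [0,0,0],
    [0,0,0],
    [0,0,0],
    [0,0,0],
    [0,0,0],
    [0,0,0],
    [0,0,0],
    [0,0,0]
  ],
  "xyz": [
    [-4,0.1,0],
    [-5.8,0.1,0],
    [-5.8,0.1,3],
    [-5.8,0.1,7.5],
    [-5.8,0.1,11],
    [-5.8,0.1,12.3],
    [-5.8,0.1,12.3],
    [-5.8,0.1,12.3]
  ],
  "jaw": [0,0,0,0,0,0,0,0]
}}

```text
time_s: 38.5
eef_pos: [0.5313, -0.0397, 0.0859]
eef_rot: [0.001, 0.715, 0.699, 0.001]
wrist_force: [-0.2, 0.1, -2.4]
opening: 0.446
grasp_force: 61.3
```

```bash
python3 -c "
from h import *
go((.529,-.0427,.0781,-1.3))"
```

```text
t 38.5 pos [ 0.5313 -0.0397  0.0859] yaw -1.25 open 0.446 gf 61.3 F [-0.2  0.1 -2.4]
xyz [-0.31 -0.23  0.78] dr [0.03 0.01 0.01]
```

Call:
{"op": "send_rows", "data": {
  "dr": [
    [0,0,0],
    [0,0,0],
    [0,0,0],
    [0,0,0],
    [0,0,0],
    [0,0,0],
    [0,0,0],
    [0,0,0]
  ],
  "xyz": [
    [-0.2,-0.2,0.1],
    [-0.3,-0.2,0.3],
    [-0.3,-0.2,0.5],
    [-0.3,-0.2,0.6],
    [-0.3,-0.2,0.6],
    [-0.3,-0.2,0.6],
    [-0.3,-0.2,0.6],
    [-0.3,-0.2,0.6]
  ],
  "jaw": [0,0,0,0,0,0,0,0]
}}

```text
time_s: 39.5
eef_pos: [0.528, -0.0426, 0.0786]
eef_rot: [0.0, 0.715, 0.699, -0.0]
wrist_force: [-2.6, 0.2, 5.3]
opening: 0.454
grasp_force: 62.0
```

```bash
python3 -c "
from h import *
go((.529,-.0427,.0781,-1.3))"
```

```text
t 39.5 pos [ 0.528  -0.0426  0.0786] yaw -1.27 open 0.454 gf 62.0 F [-2.6  0.2  5.3]
xyz [-0.01  0.1   0.05] dr [0. 0. 0.]
```

In contact; release, then retreat high.

Call:
{"op": "send_rows", "data": {
  "dr": [
    [0,0,0],
    [0,0,0],
    [0,0,0],
    [0,0,0],
    [0,0,0],
    [0,0,0],
    [0,0,0],
    [0,0,0]
  ],
  "xyz": [
    [0,0.1,0],
    [0,0.1,0],
    [0,0.1,0],
    [0,0.1,0],
    [0,0.1,-2],
    [0,0.1,-6],
    [0,0.1,-12],
    [0,0.1,-14]
  ],
  "jaw": [100,100,100,100,100,100,100,100]
}}

```text
time_s: 40.5
eef_pos: [0.5309, -0.0431, 0.2226]
eef_rot: [0.003, 0.715, 0.699, 0.002]
wrist_force: [0.5, 0.0, 0.0]
opening: 1.001
grasp_force: 0.0
```

Call:
{"op": "send_rows", "data": {
  "dr": [
    [0,0,0],
    [0,0,0],
    [0,0,0],
    [0,0,0],
    [0,0,0],
    [0,0,0],
    [0,0,0],
    [0,0,0]
  ],
  "xyz": [
    [-4,-2,0],
    [-8,-4,0],
    [-13,-7,0],
    [-18,-10,0],
    [-23,-12,0],
    [-27,-14,0],
    [-27,-14,0],
    [-27,-14,0]
  ],
  "jaw": [100,100,100,100,100,100,100,100]
}}

```text
time_s: 41.5
eef_pos: [0.383, -0.309, 0.2181]
eef_rot: [-0.0, 0.715, 0.699, 0.0]
wrist_force: [-0.4, -0.6, -0.5]
opening: 1.0
grasp_force: 0.0
```

```bash
python3 -c "
from h import *
go()
im=ctrl.camera('top')[:,:,::-1]
a=cv2.resize(im[140:230,185:290],None,fx=7,fy=7,interpolation=2)[:600]
b=cv2.imread('pics/tray.png')
print(cv2.absdiff(a,b).mean())
cv2.imwrite('pics/tray2.png',a)"
```

```text
t 41.5 pos [ 0.383  -0.309   0.2181] yaw -1.31 open 1.0 gf 0.0 F [-0.4 -0.6 -0.5]
13.42832955404384
```

View pics/tray2.png

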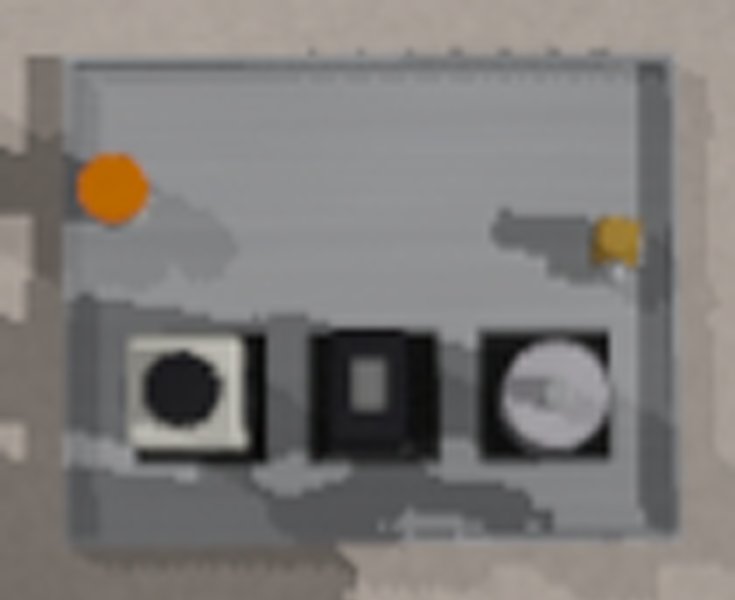

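All three stand upright on their pads: regulator (182,390), valve (368,385) and cylinder (555,395). They are within about 4 mm of where they started, and the pot and elbow have not moved. The arm is clear of everything.

```bash
python3 -c "
from bench import ctrl
print(ctrl.hand_in())"
```

```text
the job is handed in; nothing more can be done
None
```

The job is handed in, though it gave no verdict back: by my images the magnet is in its seat (about 1 mm and 1° off), the three units stand on their pads within about 4 mm of where they started, and the pot and elbow have not moved.

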